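Mesh the indexing head's drive by feel and bring its arm to the stop

ROBOT

A 6-joint arm with a two-finger parallel gripper is mounted at the origin on the work surface. World frame = base frame: x ahead of the robot, y to its left, z up, the work surface at z = 0. Lengths are in m, angles in rad, forces in N, time in s.
With the tool pointing down it reaches from about 0.4 to 0.925 m from the base axis. Payload 3.4 kg.
Tool frame: the origin (TCP) lies on the centre line of the jaws, within the pads' length; the fingertips stand 19 mm ahead of it and the grasp point (between the pads) is the TCP (env.tips_ahead is the z of the fingertips in the tool frame, in m); z points along the fingers, y is the line along which they close (so a half turn about z gives the same grasp; the last joint's range is limited). The gripper opens to 85 mm and grips with 20 to 120 N. Pads are 22 mm wide; open, the fingers measure 114 mm over their backs; the gripper's body (76 mm by 85 mm) begins 54 mm behind the grasp point. The pads swing forward as they close: fully open they stand 13 mm farther back than shut.
Start: joints at [-1.264, 0.307, 1.506, -0, 1.328, -0.073], TCP at [0.213, -0.534, 0.25] pointing down, gripper open.
Joint ranges: [-3.12, 3.12], [-1.05, 2.28], [0.14, 2.33], [-1.42, 4.57], [0.1, 2.73], [-2.68, 2.68]. Speed limits (rad/s): [2.57, 2.57, 3.14, 3.14, 3.14, 3.14].

INTERFACE

Orientations are given as a 3x3 rotation matrix whose columns are the frame's x, y, z axes.
In Python, from workcell import env gives the robot as it stands.
- The arm moves only by the tool play_rows, never from a script. Its argument "increments" is a list of rows, each a list of 3 entries, a list of its own where there are three numbers: the shift along the tool's x, y, z in m, then the turn, a rotation vector about the tool's x, y, z in rad, then the opening, from -1 (shut) to 1 (fully open), so that 0 is half open. A call has 1 to 5 rows; each row is the pose to reach, as a shift and turn from the pose commanded when the call began, along the tool's axes at that moment; what a row does not reach only later rows make up. A row lasts 1/8 s, in which the tool goes at most 62.5 mm and 10.7 degrees, less where a joint would pass 70% of its speed; a pose out of reach is approached as far as the arm can. A call with a gripper value outside its range is refused whole. The fingers move at their own pace and stop on an object; the grip force is fixed at half the most. Time passes only in rows, so rows that repeat a pose let the fingers close. It gives the time, the measured TCP pose, the force, the opening and the grip force at its end, in the units of the state.
- env.get_state(): the state, without advancing time (a new reading comes with each control period).
- env.capture(name): name is "scene" or "side" or "wrist"; returns the picture (480x640x3 uint8, red, green, blue); there is no depth.
- env.camera_info(name): a dict with "fx", "fy", "cx", "cy" (pixels), "T" (4x4, takes a point from camera to world coordinates). Camera axes: x right, y down, z forward; pixel columns grow to the right and rows downward; lengths in m; the calibration is good to about 2 mm. A picture is of the moment at which its call begins: read the wrist's pose just before it. camera_info takes no time and is no camera call; for the wrist camera it gives the pose at the moment of the call.
- env.finish_job(): hands the job in; it is judged then, once.
The state is a dict: "time_s": time; "q": joint angles; "joint_velocities": joint speeds; "tau": joint torques, N m; "ee_pos": TCP position; "orientation": TCP orientation; "contact_force": force on the tool from outside, world axes, zero at the start; "wrist_torque": the same for the moment, N m; "gripper_width": opening from 0.0 (shut) to 1.0 (fully open); "grasp_force": force on a finger pad.
Only numpy, scipy, OpenCV 4.12 (cv2) and the standard library are available. Lean on these libraries where they do the work, as an engineer would, in place of code of your own. Each camera call takes 0.05 s, during which the arm holds its last target. There are 200 camera calls.

TASK

Put the bench indexing head in drive: ease its black gear-change knob down while gently rocking the spindle to and fro with it until the hidden teeth drop into mesh and the knob goes fully home, never forcing tooth against tooth. Then, in drive, turn the swing arm anticlockwise (seen from above) until it rests against its stop post, let go, and leave the other things on the bench where they are.

Things in the scene. Friction and masses are not known exactly. Their poses are not given: they have to be found in the camera images.
- base: Fixed base of the indexing head: steel plate 200 x 200 x 12 mm with a grey round housing (diameter 110 mm) up to 72 mm and a slim steel stop post (13 mm thick, 95 mm high) near its +y edge. It carries the turntable. Origin: centre of its underside, on the vertical axis shared by turntable, spindle and knob; z up.
- head: Spindle column with spindle and knob; origin on the same axis at bench height. Six square teeth hidden under the knob's skirt (mean radius 26 mm, 60 degrees apart) mesh with six like teeth on the turntable. A gap is about 5 degrees wider than a tooth, so in any 60 degrees of turn one stretch of about 5 degrees lets the teeth in; where it lies cannot be seen and differs each time.
- spindle (a joint): Turn of the spindle about its vertical axis, rad, anticlockwise from above positive; in neutral it turns freely either way (drag about 0.02 N m). The knob always turns with the spindle, so rocking the knob rocks the spindle.
- knob (a joint): How far the gear-change knob is pushed down, m: 0 = right up (neutral), 0.014 = fully home (in drive, hard stop). Starts at 0 to 0.002, stays where it is left, slides with about 2 N of push. At 0.006 it stops on the tooth tips unless teeth face gaps. More than about 25 N on the tips drags the turntable round with the knob; over 40 N harms the teeth, also when pushing on at the arm's stop.
- knob_grip (a point): Grip point of the knob, on its axis, 13 mm below the top of a plain black upright bar: 66 mm long (this frame's x), 16 mm thick (y), 32 mm tall, standing on a round black skirt 75 mm in diameter whose top face is 19 mm below this point. Moves down and turns with the knob. About 150 mm above the bench at the start.
- turntable (a joint): Turn of the aluminium turntable and its swing arm about the same axis, rad, anticlockwise from above positive: 0 = arm against its stop post (hard limit); starts 0.45 to 0.75 short of it (negative). Drag about 0.14 N m, more if turned fast; stays where it is left. Turned by the knob once the teeth mesh, after up to 5 degrees of free play.
- swing_arm_end (a point): Outer end of the swing arm, 145 mm from the axis, 86 mm above the bench; the arm is 32 mm wide and carries a small dark clamp block (top at 118 mm above the bench) near its end.
- coupling: Bystander: threaded pipe coupling standing upright, 48 mm across, 62 mm tall; origin at the middle of its underside. Leave it where it is.
- bolt: Bystander: hex bolt standing on its head on a corner of the indexing head's base plate, 22 mm across, 35 mm tall; origin at the middle of its underside. Leave it where it is.
- drill: Bystander: twist drill lying flat, 110 mm long, 12 mm thick; origin at the middle of its length, on the underside. Leave it where it is.
- bracket: Bystander: bright L bracket, 70 x 60 mm, 60 mm tall; origin at the middle of its underside. Leave it where it is.
- wrench: Bystander: open wrench lying flat, 150 mm long; origin at the middle of its underside. Leave it where it is.

How it is judged:
On the way, in this order (a step that is already met when the one before it is completed fails the run):
1. the knob is fully home, teeth in mesh, the swing arm still short of its stop (value of joint knob above 0.0125 m and value of joint turntable below -0.08 rad), for 0.2 s.
2. the swing arm is against its stop with the knob still home (value of joint knob above 0.0125 m and value of joint turntable above -0.04 rad), for 0.2 s.
At the end, for the whole second after the job is handed in: The knob is fully home (pushed down at least 12.5 of its 14 mm) and the swing arm rests at its stop (within 0.04 rad), at rest and let go (all of step 2 and velocity of joint turntable between -0.02 and 0.02 rad/s); the robot touches nothing.
It fails at once if the teeth are forced against each other with more than 40 N (contact force between head and base above 40 N).
It fails at once if any bystander is shifted by more than 20 mm (distance of any of coupling, bolt, drill, bracket, wrench from where it was at the start of the episode above 0.02 m).
It also fails if it takes over 72 s, if anything falls off the work surface, if the arm or the gripper's body presses on something with over 40 N, if the wrist force passes 120 N, or if a joint passes its speed limit or range.

## Working session

There is one attempt and no reset: what is moved stays moved. The work goes in short steps, Python scripts to look and compute and a tool call to move; the robot and the scene stay as the last step left them, time stands still between calls to the robot, and variables do not carry over. Pictures are saved under pics/ and viewed, at most 10 in all, crops included, and the job is handed in when it is done.

Besides the shell and the picture viewer there is one more tool, called after ">>>" as name(argument=value, ...) on one line, values as JSON. play_rows: Moves the arm, as the interface text tells. Its arguments: {"type":"object","properties":{"increments":{"type":"array"}},"required":["increments"]}

```bash
mkdir -p pics; python3 - <<'E'
from workcell import env
import cv2,numpy as np
a=env.capture("scene");b=env.capture("side")
cv2.imwrite("pics/scene0.png",a[:,:,::-1]);cv2.imwrite("pics/side0.png",b[:,:,::-1])
s=env.get_state();print(s["time_s"],s["ee_pos"],s["orientation"],s["contact_force"],s["gripper_width"])
E
```

```text
0.1 [ 0.21300938 -0.53348946  0.2494839 ] [[ 9.28742352e-01  3.70725492e-01 -5.03369897e-04]
 [ 3.70725794e-01 -9.28740765e-01  1.72565484e-03]
 [ 1.72244097e-04 -1.78930094e-03 -9.99998384e-01]] [-0.13008621  0.53426272 -0.2314636 ] 1.001222617903956
```

View pics/scene0.png

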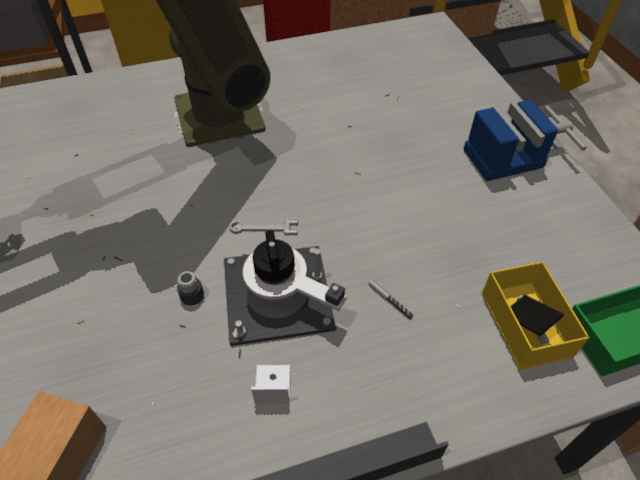

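View pics/side0.png

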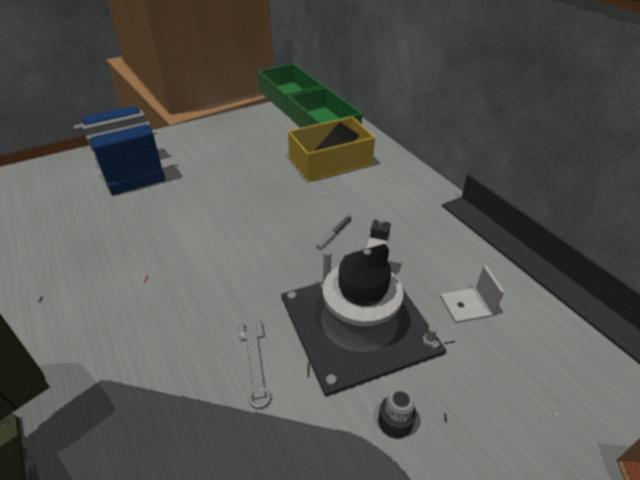

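The scene view shows the head plate with corners near (225,257), (322,247), (334,333) and (230,342), the black knob at about (273,260) and the arm end at about (335,293). The side view shows the knob at about (365,275). Next I cast rays and zoom in on the knob.

```bash
cat > h.py <<'E'
from workcell import env
import cv2,numpy as np
def ray(cam,uv,z,ci=None):
    c=ci or env.camera_info(cam);T=np.array(c["T"])
    d=T[:3,:3]@np.array([(uv[0]-c["cx"])/c["fx"],(uv[1]-c["cy"])/c["fy"],1])
    return T[:3,3]+d*(z-T[2,3])/d[2]
E
python3 - <<'E'
from h import *
np.set_printoptions(precision=4,suppress=True)
for p in [(225,257),(322,247),(334,333),(230,342)]:print("sc",ray("scene",p,.012))
for p in [(283,298),(378,282),(444,348),(328,387)]:print("sd",ray("side",p,.012))
print("armend",ray("scene",(335,293),.118),ray("side",(380,228),.118))
print("knob", ray("scene",(273,262),.131),ray("side",(365,278),.131))
a=cv2.imread("pics/scene0.png")[215:315,220:350];b=cv2.imread("pics/side0.png")[215:315,310:440]
o=np.vstack([cv2.resize(x,None,fx=6,fy=6,interpolation=2)[:, :780] for x in (a,)])
f=lambda x:cv2.resize(np.clip(x.astype(float)*2.5,0,255).astype(np.uint8),(390,300),interpolation=cv2.INTER_CUBIC)
cv2.imwrite("pics/crop.png",np.hstack([f(a),f(b)]))
for c in("scene","side"):print(c,np.array(env.camera_info(c)["T"])[:3,3])
E
```

```text
sc [ 0.4781 -0.0794  0.012 ]
sc [0.5145 0.1207 0.012 ]
sc [0.7156 0.0794 0.012 ]
sc [ 0.6745 -0.11    0.012 ]
sd [0.5076 0.1022 0.012 ]
sd [0.6675 0.0533 0.012 ]
sd [ 0.6752 -0.1076  0.012 ]
sd [ 0.4881 -0.0764  0.012 ]
armend [0.6965 0.0855 0.118 ] [0.6731 0.0734 0.118 ]
knob [ 0.608  -0.0022  0.131 ] [ 0.5816 -0.0157  0.131 ]
scene [ 1.1868 -0.0989  0.9223]
side [ 0.2979 -0.3642  0.6025]
```

View pics/crop.png

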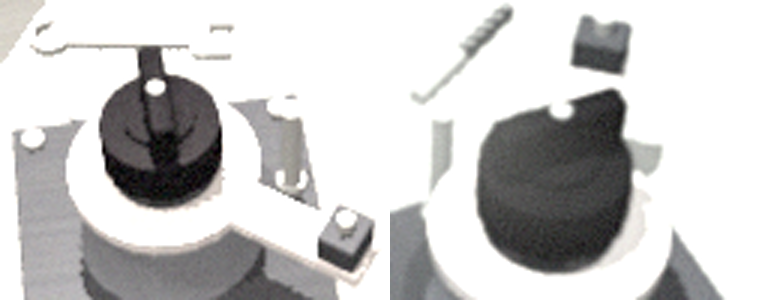

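The zoom shows the bar's top with a bright centre dot at about scene (271.7,244.3) and side (366.7,251.7). The bar runs from scene (269.7,231) to about (274,265). In the side view it runs from (342,257) to (388,247).

```bash
python3 - <<'E'
from h import *
np.set_printoptions(precision=4,suppress=True)
for z in(.16,.163,.165):print(z,ray("scene",(271.7,244.3),z),ray("side",(366.7,251.7),z))
print("bar sc",ray("scene",(269.7,231),.163),ray("scene",(274,265),.163))
print("bar sd",ray("side",(342,257),.163),ray("side",(388,247),.163))
s=env.get_state();R=s["orientation"];print(R.T@(np.array([.592,-.002,.30])-s["ee_pos"]))
print(env.camera_info("wrist")["T"])
E
```

```text
0.16 [0.5909 0.0019 0.16  ] [0.5946 0.0032 0.16  ]
0.163 [0.5932 0.0015 0.163 ] [0.5926 0.0007 0.163 ]
0.165 [0.5948 0.0012 0.165 ] [ 0.5913 -0.0009  0.165 ]
bar sc [0.5626 0.0057 0.163 ] [ 0.6381 -0.0061  0.163 ]
bar sd [0.5573 0.0087 0.163 ] [ 0.624  -0.0061  0.163 ]
[ 0.549  -0.3532 -0.0498]
[[ 0.3704 -0.8856 -0.2802  0.2847]
 [-0.9289 -0.3537 -0.11   -0.5044]
 [-0.0017  0.301  -0.9536  0.372 ]
 [ 0.      0.      0.      1.    ]]
```

>>> play_rows(increments=[[[0.549,-0.353,-0.05],[0,0,0.6],0.3],[[0.549,-0.353,-0.05],[0,0,0.6],0.3],[[0.549,-0.353,-0.05],[0,0,0.6],0.3],[[0.549,-0.353,-0.05],[0,0,0.6],0.3],[[0.549,-0.353,-0.05],[0,0,0.6],0.3]])

```text
time_s: 0.72
ee_pos: [0.3895, -0.2866, 0.2733]
orientation: [[0.976, -0.22, -0.0], [-0.22, -0.976, 0.0], [-0.0, -0.0, -1.0]]
contact_force: [0.3, -1.2, 0.2]
gripper_width: 0.653
grasp_force: 0.0
```

>>> play_rows(increments=[[[0.135,-0.322,-0.027],[0,0,0],0.3],[[0.135,-0.322,-0.027],[0,0,0],0.3],[[0.135,-0.322,-0.027],[0,0,0],0.3],[[0.135,-0.322,-0.027],[0,0,0],0.3],[[0.135,-0.322,-0.027],[0,0,0],0.3]])

```text
time_s: 1.35
ee_pos: [0.5699, -0.0325, 0.2974]
orientation: [[0.976, -0.218, -0.0], [-0.218, -0.976, -0.0], [-0.0, 0.0, -1.0]]
contact_force: [-0.1, -1.0, 0.4]
gripper_width: 0.65
grasp_force: 0.0
```

>>> play_rows(increments=[[[0.015,-0.035,0.02],[0,0,0],0.3],[[0.015,-0.035,0.02],[0,0,0],0.3]])

```text
time_s: 1.6
ee_pos: [0.5915, -0.0008, 0.2751]
orientation: [[0.977, -0.215, -0.004], [-0.215, -0.977, 0.001], [-0.004, -0.0, -1.0]]
contact_force: [0.4, -0.4, 0.3]
gripper_width: 0.649
grasp_force: 0.0
```

```bash
python3 - <<'E'
from h import *
np.set_printoptions(precision=4,suppress=True)
c=env.camera_info("wrist");import pickle;pickle.dump(c,open("w.pkl","wb"))
s=env.get_state();print(s["time_s"],s["q"],s["ee_pos"],s["orientation"],s["contact_force"],s["wrist_torque"])
a=env.capture("wrist");cv2.imwrite("pics/w0.png",np.clip(a[:,:,::-1].astype(float)*1.8,0,255).astype(np.uint8))
E
```

```text
1.6 [-0.0732  0.3145  1.4302  0.0006  1.4009  1.7138] [ 0.5915 -0.0008  0.2751] [[ 0.9767 -0.2146 -0.004 ]
 [-0.2146 -0.9767  0.0009]
 [-0.0041 -0.     -1.    ]] [ 0.429  -0.3843  0.3375] [ 0.0212 -0.027   0.0162]
```

View pics/w0.png

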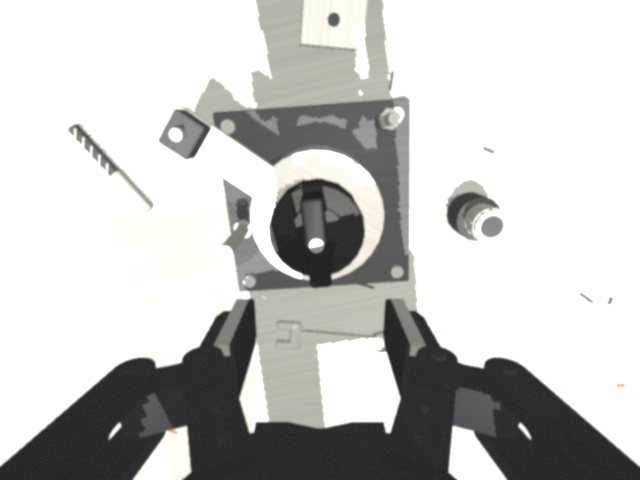

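The wrist view shows the bar vertical in the image, from about (312,195) to (320,286), with the dot at (316,243). The arm and its clamp block are at (185,133), and the stop post is at about (243,215).

```bash
python3 - <<'E'
from h import *
import pickle
np.set_printoptions(precision=4,suppress=True)
c=pickle.load(open("w.pkl","rb"))
for p in[(312,183),(313,198),(316,243),(320,275),(320,286)]:print(p,ray("",p,.163,c))
print("block",ray("",(185,122),.118,c),"skirt",ray("",(318,228),.131,c))
a=cv2.imread("pics/w0.png").max(2)
for v in range(180,292,6):
    print(v,a[v,294:342:2])
E
```

```text
(312, 183) [ 0.6358 -0.005   0.163 ]
(313, 198) [ 0.6261 -0.0034  0.163 ]
(316, 243) [0.5953 0.0014 0.163 ]
(320, 275) [0.5716 0.0038 0.163 ]
(320, 286) [0.5634 0.0056 0.163 ]
block [0.6935 0.0788 0.118 ] skirt [ 0.5969 -0.0002  0.131 ]
180 [230 212 205 192 149 129 135 131 117  81  75  55  57  57  70 109 149 185
 214 241 246 253 255 255]
186 [ 73  48  52  75  59  48  45  45  52  41  48  46  52  50  72  91  79  66
  54  43  37  41  50 109]
192 [104 115 115 115  84  45  39  39  37  37  39  34  36  37  57 109 120 118
 120 120 118 118 113  97]
198 [104 106 108  93  45  39  41  41  43  45  45  48  50  46  41  82 120 122
 124 120 122 120 122 118]
204 [ 81 109 108  73  70  86  91  99 104 108 111 117 117  95  63  52 100 124
 122 124 122 124 120 122]
210 [ 48  97  99  55  61  82  93  99 104 104 115 118 120 106  70  54  86 109
 100 102 120 126 124 124]
216 [ 46  75 117 111  68  77  95 100 104 108 115 115 118 111  79  61 120 131
 133 131 129 117  79  86]
222 [ 77 117 122 120  86  70  93  99 102 109 113 117 118 117  91  57  72  84
  75  70  54  50  46  46]
228 [ 50  48  45  41  32  59  84 102 10
[... 318 characters left out ...]
 255 248 205 162  81  34  36
  39  41  41  50  46  50]
252 [ 37  37  41  36  45  39  36  36  45  84 113 118 108  86  50  36  39  37
  43  41  45  41  48  46]
258 [39 41 39 32 43 37 37 36 41 41 41 41 41 43 37 41 41 37 41 41 43 46 46 45]
264 [37 45 39 41 39 32 43 39 37 37 37 39 37 37 37 39 32 41 34 39 37 46 43 45]
270 [201 106  59  41  39  41  39  34  39  36  41  41  37  41  41  36  41  36
  32  39  43  52  81 138]
276 [255 255 255 255 255 225 208 169  64  41  37  37  37  37  39  39  32  41
  93 217 237 230 212 187]
282 [88 90 90 90 90 90 90 88 54 39 43 45 39 41 39 37 45 32 46 79 91 93 91 91]
288 [153 154 160 163 172 176 178 180 178 162 145 147 156 169 174 174 174 183
 187 189 189 187 190 189]
```

```bash
python3 - <<'E'
from h import *
import pickle
np.set_printoptions(precision=4,suppress=True)
c=pickle.load(open("w.pkl","rb"))
A=ray("",(312.5,204),.163,c);B=ray("",(314.8,234),.163,c);C=ray("",(321,282),.163,c)
print(A,B,C,np.degrees(np.arctan2(*(A-C)[1::-1])),np.degrees(np.arctan2(*(A-B)[1::-1])))
s=env.get_state();print(s["orientation"].T@(np.array([.594,.001,.156])-s["ee_pos"]),np.degrees(np.arctan2(-.2146,.9767)))
E
```

```text
[ 0.6222 -0.0022  0.163 ] [0.6017 0.0008 0.163 ] [0.5662 0.0043 0.163 ] -6.604841522206453 -8.417383385456079
[ 0.0027 -0.004   0.1199] -12.392086112884805
```

>>> play_rows(increments=[[[0.003,-0.004,0.06],[0,0,-0.07],0.3],[[0.003,-0.004,0.1],[0,0,-0.07],0.3],[[0.003,-0.004,0.119],[0,0,-0.07],0.3],[[0.003,-0.004,0.119],[0,0,-0.07],0.3]])

```text
time_s: 2.15
ee_pos: [0.5933, -0.0015, 0.1572]
orientation: [[0.988, -0.151, -0.004], [-0.151, -0.989, -0.0], [-0.004, 0.001, -1.0]]
contact_force: [0.4, 0.2, -0.7]
gripper_width: 0.647
grasp_force: 0.0
```

```bash
python3 - <<'E'
from h import *
np.set_printoptions(precision=4,suppress=True)
s=env.get_state();print(s["time_s"],s["ee_pos"],s["contact_force"],s["wrist_torque"])
a=env.capture("wrist");cv2.imwrite("pics/w1.png",np.clip(a[:,:,::-1].astype(float)*2,0,255).astype(np.uint8))
E
```

```text
2.15 [ 0.5933 -0.0015  0.1572] [ 0.4497  0.2024 -0.6859] [0.0264 0.0342 0.0297]
```

View pics/w1.png

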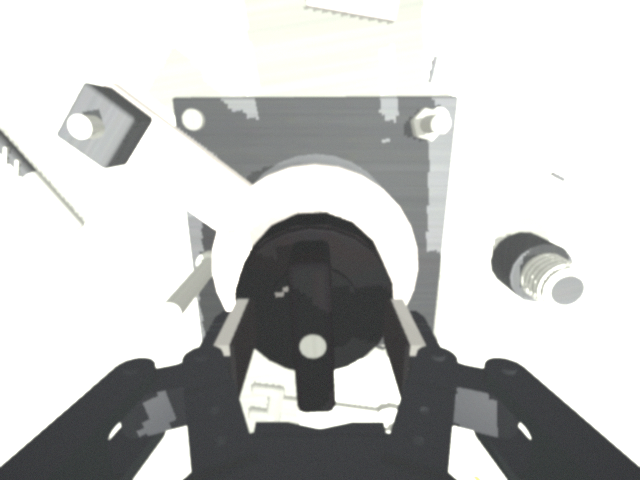

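The bar (x ≈ 313, dot at (313,346)) sits between the open fingers (235 to 408) and is aligned with them. It is about 2 mm to the left, so I shift by that and close.

>>> play_rows(increments=[[[0.001,-0.002,0],[0,0,0],0.3],[[0.001,-0.002,0],[0,0,0],-0.6],[[0.001,-0.002,0],[0,0,0],-1],[[0.001,-0.002,0],[0,0,0],-1],[[0.001,-0.002,0],[0,0,0],-1]])

```text
time_s: 2.82
ee_pos: [0.5968, 0.0009, 0.159]
orientation: [[0.989, -0.149, 0.001], [-0.149, -0.989, -0.001], [0.001, 0.001, -1.0]]
contact_force: [-1.1, -4.6, 1.3]
gripper_width: 0.172
grasp_force: 62.9
```

```bash
cat > st.py <<'E'
from h import *
np.set_printoptions(precision=4,suppress=True)
s=env.get_state();R=s["orientation"];print(s["time_s"],s["ee_pos"],"yaw",np.degrees(np.arctan2(R[1,0],R[0,0])),s["contact_force"],s["wrist_torque"],s["gripper_width"],s["grasp_force"],s["q"][5])
E
python3 st.py
```

```text
2.825 [0.5968 0.0009 0.159 ] yaw -8.596824461596965 [-1.1214 -4.5949  1.2523] [-0.607   0.0112  0.0191] 0.17222701693517528 62.901105880737305 1.652903228882605
```

>>> play_rows(increments=[[[0,0.001,0.001],[0,0,0],-1],[[0,0.001,0.003],[0,0,0],-1],[[0,0.001,0.003],[0,0,0],-1]])

```text
time_s: 3.2
ee_pos: [0.5967, 0.0008, 0.1553]
orientation: [[0.989, -0.15, 0.0], [-0.15, -0.989, 0.0], [0.0, -0.0, -1.0]]
contact_force: [0.9, -1.9, 0.3]
gripper_width: 0.174
grasp_force: 62.7
```

```bash
python3 st.py
```

```text
3.2 [0.5967 0.0008 0.1553] yaw -8.607824119398659 [ 0.925  -1.9154  0.296 ] [-0.2042 -0.2555 -0.0109] 0.1738140834030062 62.69697189331055 1.6512707724701992
```

>>> play_rows(increments=[[[0,0.0005,0.001],[0,0,0],-1],[[0,0.0005,0.002],[0,0,0],-1]])

```text
time_s: 3.45
ee_pos: [0.5967, 0.0007, 0.154]
orientation: [[0.989, -0.15, 0.001], [-0.15, -0.989, 0.001], [0.001, -0.001, -1.0]]
contact_force: [-0.6, -0.1, 6.5]
gripper_width: 0.178
grasp_force: 63.8
```

>>> play_rows(increments=[[[0,0,0.001],[0,0,0],-1],[[0,0,0.001],[0,0,0],-1]])

```text
time_s: 3.7
ee_pos: [0.5967, 0.0007, 0.154]
orientation: [[0.989, -0.15, 0.002], [-0.15, -0.989, 0.001], [0.001, -0.001, -1.0]]
contact_force: [-0.8, 1.1, 9.1]
gripper_width: 0.171
grasp_force: 64.0
```

```bash
python3 st.py
```

```text
3.7 [0.5967 0.0007 0.154 ] yaw -8.605004063881342 [-0.8481  1.1092  9.0624] [0.1013 0.1805 0.0125] 0.1711049361880237 64.031578230788 1.6504623482745
```

>>> play_rows(increments=[[[0,0,0],[0,0,-0.04],-1],[[0,0,0],[0,0,-0.08],-1],[[0,0,0],[0,0,-0.12],-1],[[0,0,0],[0,0,-0.16],-1],[[0,0,0],[0,0,-0.2],-1]])

```text
time_s: 4.32
ee_pos: [0.5967, 0.0013, 0.154]
orientation: [[0.999, 0.05, 0.002], [0.05, -0.999, 0.002], [0.002, -0.002, -1.0]]
contact_force: [-0.9, 2.8, 9.0]
gripper_width: 0.17
grasp_force: 63.8
```

```bash
python3 st.py
```

```text
4.325 [0.5967 0.0013 0.154 ] yaw 2.8925735903728773 [-0.936   2.8062  9.0306] [ 0.3484  0.0947 -0.2467] 0.17022496537416382 63.82025354918056 1.4495470823007226
```

```bash
cat > blk.py <<'E'
from h import *
# dark clamp block on white arm: compare scene crop with start via template match
a=cv2.imread("pics/scene0.png");t=a[279:308,322:350]
b=env.capture("scene")[:,:,::-1]
r=cv2.matchTemplate(np.ascontiguousarray(b[215:345,240:370]),t,cv2.TM_CCOEFF_NORMED);_,m,_,l=cv2.minMaxLoc(r)
print("block shift px",l[0]+240-322,l[1]+215-279,round(m,3))
E
python3 blk.py; python3 st.py
```

```text
block shift px 2 -4 0.923
4.375 [0.5967 0.0014 0.154 ] yaw 2.9775060211725077 [-0.9734  2.1737  8.6964] [ 0.3419  0.102  -0.0193] 0.17094385045308538 63.89394692330825 1.448105025046116
```

```bash
python3 - <<'E'
from h import *
b=env.capture("scene")[:,:,::-1]
a=cv2.imread("pics/scene0.png")
x=np.array([.594,.001])
for p in[(335.0,288.0),(337.,284.)]:
    r=ray("scene",p,.118)[:2]-x;print(np.degrees(np.arctan2(r[1],r[0])),np.hypot(*r))
f=lambda x:cv2.resize(np.clip(x[225:325,260:390].astype(float)*1.5,0,255).astype(np.uint8),(390,300),interpolation=cv2.INTER_CUBIC)
cv2.imwrite("pics/cmp.png",np.hstack([f(a),f(b)]))
E
```

```text
43.465125454738505 0.12766968640873097
47.603893255578505 0.12716192558222864
```

View pics/cmp.png

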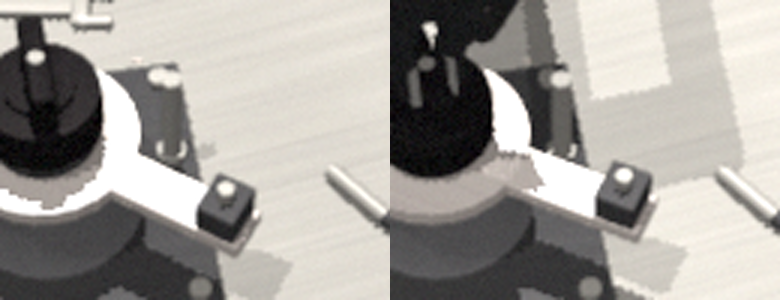

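The arm and block have moved about 4° towards the post while z stayed the same, so this push was dragging the turntable. I ease off slightly and rock back clockwise, slowly.

>>> play_rows(increments=[[[0,0,-0.0005],[0,0,0.02],-1],[[0,0,-0.0005],[0,0,0.04],-1],[[0,0,-0.0005],[0,0,0.06],-1]])

```text
time_s: 4.8
ee_pos: [0.5967, 0.0011, 0.154]
orientation: [[1.0, -0.011, 0.001], [-0.011, -1.0, 0.001], [0.001, -0.001, -1.0]]
contact_force: [-0.5, 3.2, 7.1]
gripper_width: 0.172
grasp_force: 63.8
```

```bash
python3 st.py; python3 blk.py
```

```text
4.8 [0.5967 0.0011 0.154 ] yaw -0.6111808133288169 [-0.4774  3.24    7.105 ] [ 0.3531 -0.0159  0.2002] 0.17157913552062962 63.77947113956907 1.5109651774170039
block shift px 2 -4 0.921
```

>>> play_rows(increments=[[[0,0,0],[0,0,0.02],-1],[[0,0,0],[0,0,0.04],-1],[[0,0,0],[0,0,0.06],-1]])

```text
time_s: 5.22
ee_pos: [0.5967, 0.0009, 0.154]
orientation: [[0.998, -0.071, 0.001], [-0.071, -0.998, 0.001], [0.001, -0.001, -1.0]]
contact_force: [0.1, 0.8, 6.4]
gripper_width: 0.175
grasp_force: 63.8
```

```bash
python3 st.py; python3 blk.py
```

```text
5.225 [0.5967 0.0009 0.154 ] yaw -4.045876997205904 [0.1222 0.8157 6.4345] [ 0.2977 -0.0045  0.1933] 0.17492327974605193 63.79063644533744 1.5709270904952044
block shift px 2 -4 0.935
```

>>> play_rows(increments=[[[0,0,0.0005],[0,0,0.03],-1],[[0,0,0.0005],[0,0,0.06],-1],[[0,0,0.0005],[0,0,0.09],-1],[[0,0,0.0005],[0,0,0.12],-1],[[0,0,0.0005],[0,0,0.15],-1]])

```text
time_s: 5.9
ee_pos: [0.5967, 0.0004, 0.154]
orientation: [[0.976, -0.219, 0.002], [-0.219, -0.976, 0.0], [0.002, -0.001, -1.0]]
contact_force: [-0.2, -0.3, 9.2]
gripper_width: 0.177
grasp_force: 64.2
```

```bash
python3 st.py; python3 blk.py
```

```text
5.9 [0.5967 0.0004 0.154 ] yaw -12.650524209142977 [-0.1529 -0.2548  9.1981] [0.0922 0.1851 0.1556] 0.17671905969370283 64.21385992434807 1.721244061495936
block shift px -1 1 0.969
```

>>> play_rows(increments=[[[0,0,0],[0,0,0.03],-1],[[0,0,0],[0,0,0.06],-1],[[0,0,0],[0,0,0.09],-1],[[0,0,0],[0,0,0.12],-1],[[0,0,0],[0,0,0.15],-1]])

```text
time_s: 6.58
ee_pos: [0.5966, 0.0, 0.154]
orientation: [[0.932, -0.362, 0.001], [-0.362, -0.932, -0.001], [0.001, 0.0, -1.0]]
contact_force: [-2.5, -0.6, 9.6]
gripper_width: 0.17
grasp_force: 64.2
```

```bash
python3 st.py; python3 blk.py
```

```text
6.575 [0.5966 0.     0.154 ] yaw -21.23952864911763 [-2.5127 -0.633   9.5501] [-0.1094  0.1906  0.1433] 0.16956111141905617 64.24490480683744 1.8712230993255563
block shift px -4 5 0.892
```

Around 9 N is enough to drag the turntable and 6 to 7 N is not. I'll ease the push to about 5 N and keep sweeping clockwise.

>>> play_rows(increments=[[[0,0,-0.0012],[0,0,0.01],-1],[[0,0,-0.0012],[0,0,0.04],-1],[[0,0,-0.0012],[0,0,0.07],-1],[[0,0,-0.0012],[0,0,0.1],-1],[[0,0,-0.0012],[0,0,0.13],-1]])

```text
time_s: 7.25
ee_pos: [0.5964, -0.0004, 0.154]
orientation: [[0.877, -0.481, 0.0], [-0.481, -0.877, -0.001], [0.001, 0.001, -1.0]]
contact_force: [-0.6, -2.3, 4.9]
gripper_width: 0.173
grasp_force: 63.5
```

```bash
python3 st.py; python3 blk.py
```

```text
7.25 [ 0.5964 -0.0004  0.154 ] yaw -28.770451271956997 [-0.577  -2.3156  4.8987] [-0.3752 -0.0309  0.0643] 0.17348779131626166 63.53240779484622 2.0024244182969753
block shift px -4 5 0.894
```

>>> play_rows(increments=[[[0,0,0],[0,0,0.03],-1],[[0,0,0],[0,0,0.06],-1],[[0,0,0],[0,0,0.09],-1],[[0,0,0],[0,0,0.12],-1],[[0,0,0],[0,0,0.15],-1]])

```text
time_s: 7.92
ee_pos: [0.5961, -0.0008, 0.154]
orientation: [[0.795, -0.607, -0.0], [-0.607, -0.795, -0.002], [0.001, 0.002, -1.0]]
contact_force: [-0.6, -4.5, 5.6]
gripper_width: 0.17
grasp_force: 63.5
```

```bash
python3 st.py; python3 blk.py
```

```text
7.925 [ 0.5961 -0.0008  0.154 ] yaw -37.362824490215154 [-0.6354 -4.4979  5.6356] [-0.6362  0.0073  0.1141] 0.1703622794809716 63.52119585731998 2.152472058450395
block shift px -4 5 0.895
```

>>> play_rows(increments=[[[0,0.001,0],[0,0,0.03],-1],[[0,0.0015,0],[0,0,0.06],-1],[[0,0.0015,0],[0,0,0.09],-1],[[0,0.0015,0],[0,0,0.12],-1],[[0,0.0015,0],[0,0,0.15],-1]])

```text
time_s: 8.6
ee_pos: [0.5956, -0.0013, 0.1536]
orientation: [[0.695, -0.719, 0.0], [-0.719, -0.695, -0.0], [0.001, 0.0, -1.0]]
contact_force: [2.5, -2.3, 1.1]
gripper_width: 0.169
grasp_force: 62.8
```

```bash
python3 st.py; python3 blk.py
```

```text
8.6 [ 0.5956 -0.0013  0.1536] yaw -45.95782550679063 [ 2.5298 -2.3192  1.0861] [-0.5241 -0.5006 -0.0094] 0.16915824492867745 62.83074702078011 2.3003309182871674
block shift px -4 5 0.895
```

z has dropped and the force has fallen to 1 N, so the teeth now face gaps. I push down gently.

>>> play_rows(increments=[[[0,0.0005,0.001],[0,0,0],-1],[[0,0.0005,0.002],[0,0,0],-1],[[0,0.0005,0.002],[0,0,0],-1]])

```text
time_s: 9.02
ee_pos: [0.5956, -0.0013, 0.1518]
orientation: [[0.697, -0.717, 0.001], [-0.717, -0.697, 0.0], [0.001, -0.001, -1.0]]
contact_force: [5.3, -2.1, -0.3]
gripper_width: 0.172
grasp_force: 62.7
```

```bash
python3 st.py; python3 blk.py
```

```text
9.025 [ 0.5956 -0.0013  0.1518] yaw -45.846127027800556 [ 5.3152 -2.131  -0.3101] [-0.3598 -0.8265 -0.0523] 0.17185736247308275 62.71181499003433 2.2976270295244747
block shift px -4 5 0.895
```

>>> play_rows(increments=[[[0.001,-0.001,0.001],[0,0,0],-1],[[0.001,-0.001,0.002],[0,0,0],-1],[[0.001,-0.001,0.003],[0,0,0],-1],[[0.001,-0.001,0.004],[0,0,0],-1],[[0.001,-0.001,0.0045],[0,0,0],-1]])

```text
time_s: 9.7
ee_pos: [0.5958, -0.0013, 0.147]
orientation: [[0.697, -0.717, -0.001], [-0.717, -0.697, 0.0], [-0.001, 0.001, -1.0]]
contact_force: [0.5, -1.7, 1.9]
gripper_width: 0.173
grasp_force: 63.1
```

```bash
python3 st.py; python3 blk.py
```

```text
9.7 [ 0.5958 -0.0013  0.147 ] yaw -45.847550411954 [ 0.49   -1.6796  1.8863] [-0.3374 -0.1151  0.0033] 0.1732320076310976 63.06574879505206 2.2978174057610845
block shift px -4 5 0.894
```

>>> play_rows(increments=[[[0,0,0.001],[0,0,0],-1],[[0,0,0.002],[0,0,0],-1],[[0,0,0.002],[0,0,0],-1]])

```text
time_s: 10.12
ee_pos: [0.5958, -0.0013, 0.146]
orientation: [[0.697, -0.717, -0.001], [-0.717, -0.697, 0.0], [-0.001, 0.001, -1.0]]
contact_force: [-2.8, -1.7, 8.7]
gripper_width: 0.173
grasp_force: 63.8
```

>>> play_rows(increments=[[[0,0,0.001],[0,0,0],-1],[[0,0,0.001],[0,0,0],-1]])

```text
time_s: 10.38
ee_pos: [0.5958, -0.0013, 0.146]
orientation: [[0.697, -0.717, -0.0], [-0.717, -0.697, -0.0], [-0.0, 0.0, -1.0]]
contact_force: [-3.8, -2.1, 12.7]
gripper_width: 0.174
grasp_force: 64.6
```

```bash
python3 st.py
```

```text
10.375 [ 0.5958 -0.0013  0.146 ] yaw -45.839135844042545 [-3.751  -2.0522 12.6802] [-0.327   0.6548 -0.0106] 0.17370602954129905 64.59785213693976 2.297790307141675
```

```bash
python3 - <<'E'
from h import *
x=np.array([.5955,-.0005])
for p,z in[((315.5,250),.095),((316.7,275),.012)]:
    r=ray("scene",p,z)[:2]-x;ro=np.hypot(*r);a=np.degrees(np.arctan2(r[1],r[0]));print(a,ro,"stop arm angle",a-np.degrees(np.arcsin(.0225/ro)))
for p in[(335.,288.),(331.,293.)]:
    r=ray("scene",p,.118)[:2]-x;print(np.degrees(np.arctan2(r[1],r[0])),np.hypot(*r))
E
```

```text
100.75995356107373 0.08866073993092739 stop arm angle 86.05886263027563
100.13048008830717 0.09027797665195152 stop arm angle 85.69851481916473
44.41712909278486 0.12763048355768766
38.727990433191025 0.12678568276528296
```

>>> play_rows(increments=[[[0,0,-0.0015],[0,0,-0.03],-1],[[0,0,-0.002],[0,0,-0.07],-1],[[0,0,-0.002],[0,0,-0.11],-1],[[0,0,-0.002],[0,0,-0.15],-1],[[0,0,-0.002],[0,0,-0.19],-1]])

```text
time_s: 11.0
ee_pos: [0.5962, -0.0008, 0.1461]
orientation: [[0.82, -0.572, -0.001], [-0.572, -0.82, 0.001], [-0.001, -0.001, -1.0]]
contact_force: [-0.4, -0.1, 3.0]
gripper_width: 0.173
grasp_force: 63.0
```

```bash
python3 st.py; python3 blk.py
```

```text
11.0 [ 0.5962 -0.0008  0.1461] yaw -34.90180438655063 [-0.3766 -0.0818  2.9747] [-0.0944 -0.0121 -0.2236] 0.17318976381632195 63.029889680910856 2.1064976936213298
block shift px 1 -1 0.965
```

Turntable follows the knob, so it is in drive. About 0.68 rad remains to the stop.

>>> play_rows(increments=[[[0,0,0],[0,0,-0.04],-1],[[0,0,0],[0,0,-0.08],-1],[[0,0,0],[0,0,-0.12],-1],[[0,0,0],[0,0,-0.16],-1],[[0,0,0],[0,0,-0.2],-1]])

```text
time_s: 11.68
ee_pos: [0.5965, -0.0003, 0.1461]
orientation: [[0.917, -0.399, -0.0], [-0.399, -0.917, 0.002], [-0.001, -0.002, -1.0]]
contact_force: [-0.2, 2.8, 2.1]
gripper_width: 0.176
grasp_force: 62.9
```

>>> play_rows(increments=[[[0,0,0],[0,0,-0.04],-1],[[0,0,0],[0,0,-0.08],-1],[[0,0,0],[0,0,-0.12],-1],[[0,0,0],[0,0,-0.16],-1],[[0,0,0],[0,0,-0.2],-1]])

```text
time_s: 12.3
ee_pos: [0.5967, 0.0004, 0.1461]
orientation: [[0.978, -0.208, 0.0], [-0.208, -0.978, 0.003], [-0.0, -0.003, -1.0]]
contact_force: [0.7, 3.8, 1.5]
gripper_width: 0.176
grasp_force: 62.9
```

```bash
python3 st.py
```

```text
12.3 [0.5967 0.0004 0.1461] yaw -12.028213936206942 [0.7318 3.8258 1.5192] [ 0.5373 -0.1511 -0.2421] 0.1758029294806042 62.90750582702458 1.7071627342154918
```

>>> play_rows(increments=[[[0,-0.001,0.0005],[0,0,-0.03],-1],[[0,-0.001,0.0005],[0,0,-0.06],-1],[[0,-0.001,0.0005],[0,0,-0.09],-1],[[0,-0.001,0.0005],[0,0,-0.12],-1],[[0,-0.001,0.0005],[0,0,-0.15],-1]])

```text
time_s: 12.92
ee_pos: [0.5967, 0.0009, 0.146]
orientation: [[0.998, -0.06, 0.0], [-0.06, -0.998, 0.002], [0.0, -0.002, -1.0]]
contact_force: [-0.4, 3.9, 5.0]
gripper_width: 0.17
grasp_force: 63.4
```

```bash
python3 st.py; python3 - <<'E'
from h import *
b=env.capture("scene")[:,:,::-1]
cv2.imwrite("pics/s2.png",cv2.resize(np.clip(b[205:325,240:400].astype(float)*1.5,0,255).astype(np.uint8),None,fx=4,fy=4))
E
```

```text
12.925 [0.5967 0.0009 0.146 ] yaw -3.4136927973970703 [-0.4219  3.9061  5.0429] [ 0.6827  0.0643 -0.2715] 0.17032132004854048 63.353783413767815 1.558563240909207
```

View pics/s2.png

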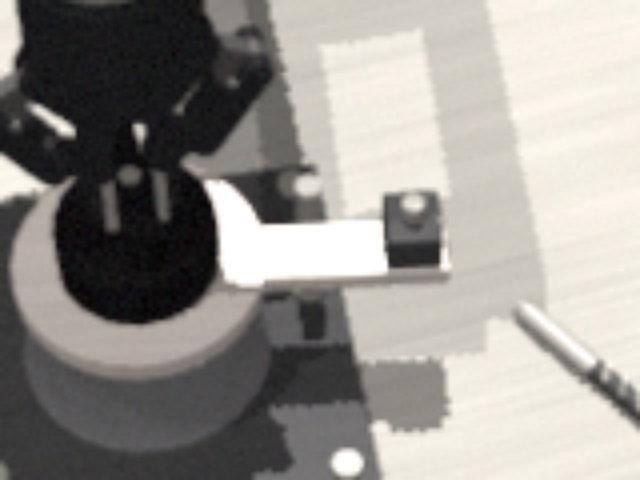

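The arm lies across in front of the post (top at (303,185) in the crop), with its block at (412,205) and a gap still left. I continue in slow steps and watch the torque.

>>> play_rows(increments=[[[0,-0.001,0],[0,0,-0.02],-1],[[0,-0.001,0],[0,0,-0.04],-1],[[0,-0.001,0],[0,0,-0.06],-1]])

```text
time_s: 13.35
ee_pos: [0.5968, 0.0012, 0.146]
orientation: [[1.0, 0.0, 0.0], [0.0, -1.0, 0.001], [0.0, -0.001, -1.0]]
contact_force: [-0.4, 2.4, 5.3]
gripper_width: 0.175
grasp_force: 63.4
```

```bash
python3 st.py; python3 -c "
from h import *
r=ray('scene',(343,256),.118)[:2]-np.array([.5955,-.0005]);print(np.degrees(np.arctan2(r[1],r[0])))"
```

```text
13.35 [0.5968 0.0012 0.146 ] yaw 0.014691097802219938 [-0.3837  2.4357  5.2977] [ 0.4092  0.1162 -0.1839] 0.17532294426979522 63.36191258858889 1.5005304226869662
77.00935029321977
```

>>> play_rows(increments=[[[0,0,0],[0,0,-0.02],-1],[[0,0,0],[0,0,-0.04],-1],[[0,0,0],[0,0,-0.06],-1]])

```text
time_s: 13.72
ee_pos: [0.5968, 0.0014, 0.146]
orientation: [[0.998, 0.059, 0.0], [0.059, -0.998, 0.002], [0.0, -0.002, -1.0]]
contact_force: [-0.4, 1.4, 4.6]
gripper_width: 0.175
grasp_force: 63.4
```

```bash
python3 st.py
```

```text
13.725 [0.5968 0.0014 0.146 ] yaw 3.4041195349354423 [-0.3664  1.4134  4.6098] [ 0.3923  0.1034 -0.6785] 0.17497183033928473 63.39110478758812 1.441183484556552
```

The torque has jumped to −0.68 N m, so it is at the stop. I relax slightly and check that torque decays.

>>> play_rows(increments=[[[0,0,0],[0,0,0.005],-1],[[0,0,0],[0,0,0.005],-1]])

```text
time_s: 13.98
ee_pos: [0.5968, 0.0013, 0.146]
orientation: [[0.999, 0.054, 0.0], [0.054, -0.999, 0.002], [0.0, -0.002, -1.0]]
contact_force: [-0.1, 2.3, 4.9]
gripper_width: 0.175
grasp_force: 63.3
```

```bash
python3 st.py;  python3 - <<'E'
from h import *
b=env.capture("scene")[:,:,::-1]
cv2.imwrite("pics/s3.png",cv2.resize(np.clip(b[205:325,240:400].astype(float)*1.5,0,255).astype(np.uint8),None,fx=4,fy=4))
E
```

```text
13.975 [0.5968 0.0013 0.146 ] yaw 3.081118511734201 [-0.1324  2.2856  4.9206] [ 0.4412  0.0858 -0.4803] 0.17470853031373265 63.34263791330159 1.4467649705582477
```

View pics/s3.png

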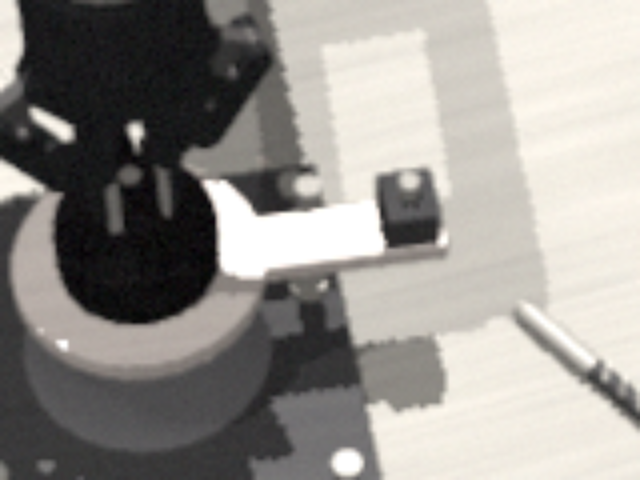

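The arm now lies against the post, and a static torque of 0.48 N m, well above the drag, confirms it. Next I unload within the free play, open and lift.

>>> play_rows(increments=[[[0,0,0],[0,0,0.02],-1],[[0,-0.0005,0],[0,0,0.02],-1],[[0,-0.0005,0],[0,0,0.02],-0.5],[[0,-0.0005,0],[0,0,0.02],0.2],[[0,-0.0005,0],[0,0,0.02],0.3]])

```text
time_s: 14.65
ee_pos: [0.5964, 0.001, 0.1453]
orientation: [[0.999, 0.035, -0.001], [0.035, -0.999, -0.0], [-0.001, 0.0, -1.0]]
contact_force: [-0.7, 0.0, -0.1]
gripper_width: 0.644
grasp_force: 0.0
```

>>> play_rows(increments=[[[0,0,-0.005],[0,0,0],0.3],[[0,0,-0.03],[0,0,0],0.3],[[0,0,-0.08],[0,0,0],0.3],[[0,0,-0.12],[0,0,0],0.3],[[0,0,-0.12],[0,0,0],0.3]])

```text
time_s: 15.28
ee_pos: [0.5992, 0.0009, 0.2704]
orientation: [[0.999, 0.035, 0.009], [0.035, -0.999, -0.001], [0.009, 0.001, -1.0]]
contact_force: [1.2, -0.5, 0.0]
gripper_width: 0.648
grasp_force: 0.0
```

```bash
python3 st.py;  python3 - <<'E'
from h import *
c=env.camera_info("wrist");w=env.capture("wrist")[:,:,::-1]
b=env.capture("scene")[:,:,::-1]
f=lambda x:cv2.resize(np.clip(x.astype(float)*1.6,0,255).astype(np.uint8),(400,300),interpolation=cv2.INTER_CUBIC)
cv2.imwrite("pics/s4.png",np.hstack([f(b[205:325,240:400]),f(w)]))
E
```

```text
15.275 [0.5992 0.0009 0.2704] yaw 1.9975848810452734 [ 1.2313 -0.5266  0.0338] [-0.0153 -0.0392 -0.0328] 0.6482532738314327 0.0 1.4669303119942232
```

View pics/s4.png

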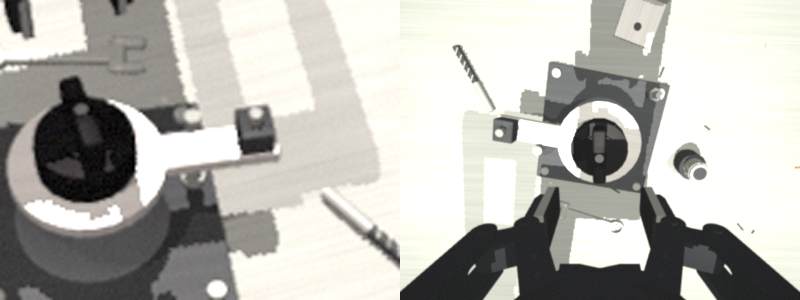

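The arm rests against the post, the knob is down, the gripper is clear and the bystanders look to be in place. I hand the job in.

```bash
python3 -c "
from workcell import env
print(env.finish_job())"
```

```text
the job is handed in; nothing more can be done
None
```

I handed the job in at about 15 s: knob fully home, swing arm against its stop post, gripper open and clear, and bystanders apparently unmoved in the last picture; no verdict came back. Early in the search, a roughly 9 N push dragged the turntable a few degrees, so I found mesh at about 5 N.

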